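# Crank a stuck pin out of a bench press by feel

### The job

A steel pin is stuck in the small crank press. Turn its crank clockwise (seen from above) until you feel the resistance suddenly drop away as the pin lets go, and stop there, within half a turn, so that the ram is not run through the collar. Then draw the freed pin straight out of the press and lay it flat in the wooden tray, leaving the other things where they are; do not drag at the pin while it is still stuck.

Things in the scene. Friction and masses are not known exactly. Their poses are not given: they have to be found in the camera images.
- press: Crank press fixed to the bench, origin on the bench under the crank's axis; the ram pushes the pin out along its +y. Gearbox 62 x 70 mm round the origin, 46 high; dark bore block 68 mm wide, y = 58 to 118 mm, 52 high; then a tongue 20 mm wide, 19 high, to y = 200 mm. A tall cabinet stands beyond to the right (x over 0.58 m, y under 0): come to the crank from the robot's side.
- crank (a joint): Crank angle, rad, growing clockwise from above; 20 mm of ram travel a turn. The ram runs free for 0.2 to 1 turn, then pushes the pin through a sprung collar hidden in the bore: 6 to 13 N at the knob while turning, mostly 4 to 7 N left in a pause (2 N at times near the end). After 0.7 to 2.8 turns of that, unseen and different each time, it lets go: the force falls to under 1 N and stays there.
- crank_axis (a point): Point on the crank's vertical axis, at the top of its hub, 60 mm above the bench.
- crank_grip (a point): Centre of the crank's upright wooden knob, 42 mm from the axis, 83 mm above the bench. The knob is 16 to 18 mm thick, 41 mm tall (61 to 102 mm above the bench) and spins freely on its spindle, so a gripper can keep its heading while the crank goes round. The crank arm's top is 58 mm above the bench.
- ram_tip (a point): Centre of the ram's front face, a 12 mm square steel bar on the press's y axis, 30 mm above the bench; it goes with the crank.
- pin_center (a point): Centre of the stuck steel pin, a square bar 22 x 80 x 22 mm, 0.13 to 0.25 kg, long along its y (the press's y at the start), 30 mm above the bench. Its front end sticks out over the tongue, sides free. Once let go, 44 mm or more stick out and the rear end, up to 36 mm inside the bore (1.5 mm clearance), must be drawn out along the press's +y before lifting.
- tray: Open wooden tray fixed to the bench, 140 (x) x 110 (y) mm, 24 mm high, walls and floor 4 mm; origin under its centre, z up.
- tape: Roll of tape lying flat, 62 mm across, 19 mm high; origin at its underside. A bystander, loose.
- sanding_block: Sanding block, 60 x 96 x 33 mm; origin at its underside. A bystander, loose.
- putty: Lump of putty, 46 x 71 x 26 mm; origin at its underside. A bystander, loose.
- offcut: Small offcut, 18 x 29 x 12 mm; origin at its underside. A bystander, loose.

How it is judged:
On the way:
1. the pin has been cranked out of the hidden collar's grip (distance between ram_tip and collar_back above 0.098 m and contact force between collar and pin below 1 N), for 0.2 s.
At the end, for the whole second after the job is handed in: The pin lies flat on the floor of the tray, its centre inside the walls and not more than 20 mm above the tray's underside, at rest; the ram has not been cranked more than 0.55 turn past the point where the pin let go; the loose bystanders are within 20 mm of where they were (x of pin_center in the frame of tray between -0.06 and 0.06 m and y of pin_center in the frame of tray between -0.045 and 0.045 m and z of pin_center in the frame of tray below 0.02 m and linear speed of pin below 0.02 m/s); the robot touches nothing.
It fails at once if the crank was turned more than 0.55 turn past the point where the pin let go (distance between ram_tip and collar_back above 0.1115 m).
It fails at once if the fingers dragged at the pin (over 10 N) while it was still stuck (contact force between the fingers and pin above 10 N and contact force between collar and pin above 20 N).
It fails at once if a loose bystander was moved more than 20 mm (distance of any of tape, sanding_block, putty, offcut from where it was at the start of the episode above 0.02 m).
It also fails if it takes over 72 s, if anything falls off the work surface, if the arm or the gripper's body presses on something with over 40 N, if the wrist force passes 120 N, or if a joint passes its speed limit or range.

### The arm

A 6-joint arm with a two-finger parallel gripper is mounted at the origin on a cart in front of the work surface, level with it; the furniture and walls round the work are solid. World frame = base frame: x ahead of the robot, y to its left, z up, the work surface at z = 0. Lengths are in m, angles in rad, forces in N, time in s.
With the tool pointing down it reaches from about 0.35 to 1 m from the base axis. Payload 7.1 kg.
Tool frame: the origin (TCP) lies at the very end of the fingers, on their centre line; the grasp point (between the pads) lies arm.grip_depth behind it (arm.grip_depth is the distance from the TCP to the grasp point, in m); z points along the fingers, y is the line along which they close (so a half turn about z gives the same grasp; the last joint's range is limited). The gripper opens to 85 mm and grips with 20 to 120 N. Pads are 22 mm wide; open, the fingers measure 114 mm over their backs; the gripper's body (76 mm by 85 mm) begins 54 mm behind the grasp point. The pads swing forward as they close: fully open they stand 13 mm farther back than shut.
Start: joints at [-1.246, 0.423, 1.63, -0, 1.089, -0.019], TCP at [0.211, -0.588, 0.231] pointing down, gripper open.
Joint ranges: [-3, 3], [-0.9, 2.11], [0.09, 2.58], [-1.31, 4.45], [0.11, 2.69], [-2.54, 2.54]. Speed limits (rad/s): [2.39, 2.39, 3.01, 3.14, 3.14, 3.14].

### API

Orientations are given as [roll, pitch, yaw] about the fixed x, y, z axes, in that order (R = Rz(yaw) Ry(pitch) Rx(roll)).
In Python, from cell import readout, cams, ticket, arm gives the robot as it stands.
- The arm moves only by the tool arm_command, never from a script. Its argument "targets" is a list of rows, each an object with "gripper": the opening, from 0 (shut) to 1 (fully open); "translation": the shift along the tool's x, y, z in m, a list of three; "twist": the turn about the tool's z in degrees. A call has 1 to 8 rows; each row is the pose to reach, as a shift and turn from the pose commanded when the call began, along the tool's axes at that moment; what a row does not reach only later rows make up. A row lasts 1/12 s, in which the tool goes at most 41.7 mm and 7.16 degrees, less where a joint would pass 70% of its speed; a pose out of reach is approached as far as the arm can. A call with a gripper value outside its range is refused whole. The fingers move at their own pace and stop on an object; "squeeze" is the grip in N (left out, the last holds). Time passes only in rows, so rows that repeat a pose let the fingers close. It gives the time, the measured TCP pose, the force, the opening and the grip force at its end, in the units of the state.
- readout.observe(): the state, without advancing time (a new reading comes with each control period).
- cams.get_image(name): name is "scene" or "side" or "wrist"; returns a dict with "color" (420x560x3 uint8, red, green, blue), "range_z" (420x560 float32, m along the optical axis (not along the pixel's ray), 0 where there is no reading), "mtx" (3x3 intrinsics, pixels), "camera_from_world" (4x4, takes a point from world to camera coordinates); the wrist camera has in their place "T_tool_cam" (4x4, takes a point from camera to tool coordinates, whose origin is the TCP and whose axes are the flange's). Camera axes: x right, y down, z forward; pixel columns grow to the right and rows downward; lengths in m; the calibration is good to about 2 mm. A picture is of the moment at which its call begins: read the wrist's pose just before it.
- ticket.job_done(): hands the job in; it is judged then, once.
The state is a dict: "time": time; "joint_pos": joint angles; "joint_vel": joint speeds; "joint_efforts": joint torques, N m; "position": TCP position; "tool_rot": TCP orientation; "contact_force": force on the tool from outside, world axes, zero at the start; "ft_torque": the same for the moment, N m; "opening": finger opening in m; "gripper_force": force on a finger pad.
Only numpy, scipy, OpenCV 4.12 (cv2) and the standard library are available. Lean on these libraries where they do the work, as an engineer would, in place of code of your own. Each camera call takes 0.05 s, during which the arm holds its last target. There are 200 camera calls.

## Working session

There is one attempt and no reset: what is moved stays moved. The work goes in short steps, Python scripts to look and compute and a tool call to move; the robot and the scene stay as the last step left them, time stands still between calls to the robot, and variables do not carry over. Pictures are saved under pics/ and viewed, at most 10 in all, crops included, and the job is handed in when it is done.

Besides the shell and the picture viewer there is one more tool, called after "Request:" as name(argument=value, ...), one argument or row to a line, values as JSON. arm_command: Moves the arm, as the interface text tells. Its arguments: {"type":"object","properties":{"targets":{"type":"array"},"squeeze":{"type":"number"}},"required":["targets"]}

```bash
mkdir -p pics
python3 - <<'E'
from cell import readout, cams, ticket, arm
import cv2, numpy as np
s=readout.observe(); print(s, arm.grip_depth)
for n in ("scene","side"):
    d=cams.get_image(n); cv2.imwrite(f"pics/{n}0.png",d["color"][:,:,::-1]); np.savez(f"{n}0.npz",**d); print(n,d["mtx"],d["camera_from_world"])
E
```

```text
{'time': 0.0, 'joint_pos': array([-1.24600508e+00,  4.23868368e-01,  1.63069598e+00,  1.66824088e-05,
        1.08858615e+00, -1.90127289e-02]), 'joint_vel': array([ 0.00050746, -0.00093512,  0.00024942,  0.00212586,  0.00221306,
       -0.001667  ]), 'joint_efforts': array([ 3.34470657e-03, -5.57377839e+01, -2.81742811e+01,  1.66521377e-04,
        7.34030415e-03, -1.22478633e-05]), 'position': array([ 0.21051535, -0.58789774,  0.23052615]), 'tool_rot': array([-3.14003537e+00, -4.43825584e-05,  3.43796193e-01]), 'contact_force': array([-0.63849085, -0.27256081,  0.51397611]), 'ft_torque': array([-0.02252769,  0.00027618, -0.00862754]), 'gripper_force': 0.0, 'opening': 0.08551375386829527} 0.0187
scene [[440.54621917   0.         281.52843518]
 [  0.         440.54621917 201.22880489]
 [  0.           0.           1.        ]] [[-0.67684312 -0.73599268 -0.01407732  0.55981661]
 [-0.5445721   0.51349052 -0.66315059  0.2147524 ]
 [ 0.49530255 -0.4411828  -0.74835361  0.74803643]
 [ 0.          0.          0.          1.        ]]
side [[418.95311023   0.         276.85356971]
 [  0.         418.95311023 215.98935148]
 [  0.           0.           1.        ]] [[ 0.99556092 -0.09405816  0.00339241 -0.49804798]
 [-0.03693627 -0.42359709 -0.90509735  0.21840519]
 [ 0.0865688   0.90095425 -0.42519087  0.78230181]
 [ 0.          0.          0.          1.        ]]
```

View pics/scene0.png

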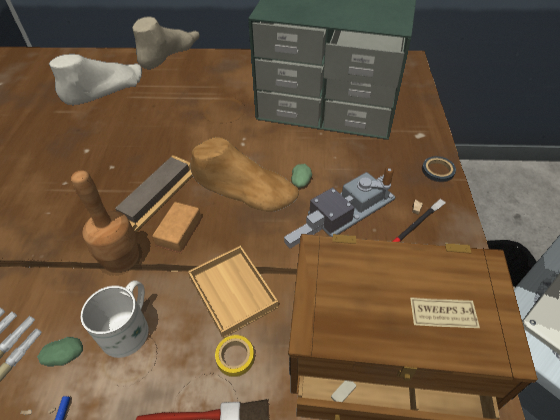

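View pics/side0.png

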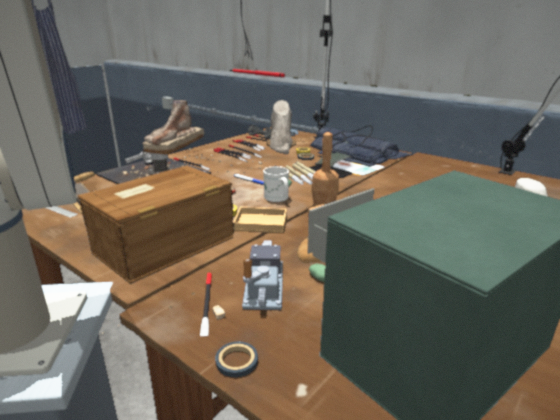

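The scene view shows the press with its hub near (371,184), knob near (388,177), bore block at (332,210), pin end at (313,222), and tray at (232,290). A large wooden box stands close to the press on one side and the cabinet on the other. I'll measure these and view an enlarged crop.

```bash
cat > h.py <<'E'
import numpy as np, cv2
def cloud(d):
    z=d["range_z"]; K=d["mtx"]; v,u=np.mgrid[:z.shape[0],:z.shape[1]]
    p=np.stack([(u-K[0,2])/K[0,0]*z,(v-K[1,2])/K[1,1]*z,z,np.ones_like(z)],-1)
    w=(p@np.linalg.inv(d["camera_from_world"]).T)[...,:3]; w[z<=0]=np.nan
    return w
def proj(d,P):
    c=d["camera_from_world"]@np.r_[P,1]; q=d["mtx"]@c[:3]; return q[:2]/q[2]
E
python3 - <<'E'
from h import *
d=dict(np.load("scene0.npz")); w=cloud(d)
for n,u,v in [("hub",371,184),("knobtop",388,171),("bore",332,208),("pin",313,220),("tongue",298,236),("boxTL",310,245),("boxTR",510,255),("boxBL",300,360),("boxmid",400,300),("trayfl",232,290),("tape",235,340),("sand",177,215),("putty",302,176),("off",417,206),("last",240,180),("cabinet",262,25),("cab bottom",390,125),("tool",420,218)]:
    print(n,np.round(w[v,u],3))
for n,p in [("tray",[(190,281),(241,249),(277,297),(223,332)]) ]:
    for u,v in p: print(n,np.round(w[v,u],3))
m=(w[...,2]>0.04); 
im=d["color"][130:260,270:450,::-1]; cv2.imwrite("pics/crop.png",cv2.resize(im,None,fx=4.4,fy=4.4,interpolation=cv2.INTER_CUBIC))
# top-view height limited press region
ok=~np.isnan(w[...,2])
box=ok&(w[...,0]<0.5)&(w[...,1]<0.05)&(w[...,2]>0.1)
print("box",np.nanmin(w[box],0),np.nanmax(w[box],0))
s=dict(np.load("side0.npz")); ws=cloud(s)
for n,u,v in [("box",230,205),("boxlow",232,245),("hub",263,268),("knob",247,262),("cabTL",330,225),("cabBL",322,350),("box2",120,215),("boxf",100,200),("bore",266,250)]: print("side",n,np.round(ws[v,u],3))
E
```

```text
hub [0.466 0.083 0.059]
knobtop [0.444 0.067 0.101]
bore [0.48  0.183 0.052]
pin [0.49  0.225 0.04 ]
tongue [0.494 0.262 0.018]
boxTL [0.391 0.339 0.165]
boxTR [ 0.228 -0.376 -0.398]
boxBL [0.282 0.465 0.137]
boxmid [0.242 0.313 0.162]
trayfl [0.495 0.428 0.005]
tape [0.411 0.486 0.019]
sand [0.691 0.41  0.032]
putty [0.604 0.144 0.023]
off [0.384 0.023 0.011]
last [0.658 0.271 0.06 ]
cabinet [0.821 0.057 0.258]
cab bottom [ 0.567 -0.111  0.045]
tool [0.361 0.044 0.009]
tray [ 0.567  0.471 -0.001]
tray [0.543 0.366 0.024]
tray [0.43  0.376 0.001]
tray [0.434 0.493 0.024]Traceback (most recent call last):
  File "<stdin>", line 12, in <module>
    res = np.fmin.reduce(a, axis=axis, out=out, **kwargs)
ValueError: zero-size array to reduction operation fmin which has no identity
```

View pics/crop.png

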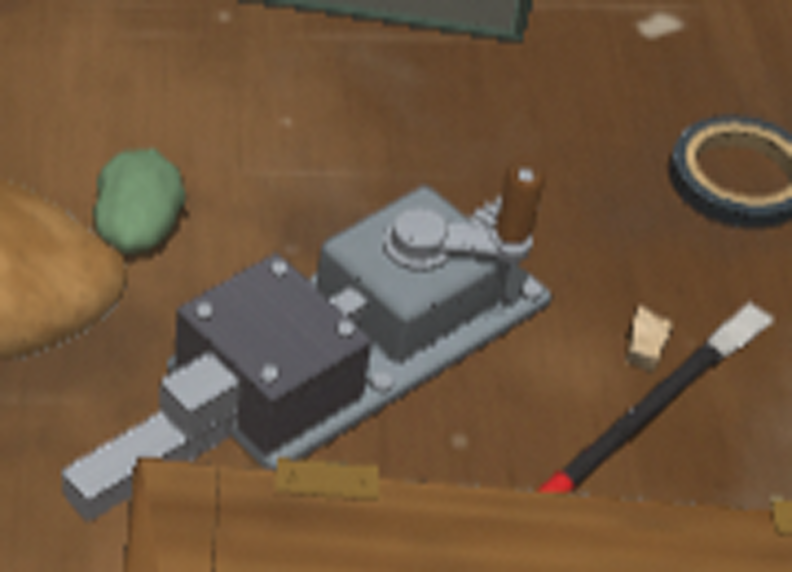

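The crop shows the hub top at crop (420,225), the knob top at (525,175), and bore block corners at (178,312), (275,257), (368,345), (272,400). The pin stub is at (200,380) and the tongue end at (80,480). I'll intersect these pixel rays with the known heights.

```bash
cat >> h.py <<'E'
def ray(d,u,v,z):
    T=np.linalg.inv(d["camera_from_world"]); r=T[:3,:3]@np.linalg.inv(d["mtx"])@[u,v,1]; o=T[:3,3]
    return o+r*(z-o[2])/r[2]
E
python3 - <<'E'
from h import *
d=dict(np.load("scene0.npz")); w=cloud(d); s=dict(np.load("side0.npz")); ws=cloud(s)
for n,u,v,z in [("hub",420,223,.06),("knob",525,175,.102),("b1",178,312,.052),("b2",275,257,.052),("b3",368,345,.052),("b4",272,400,.052),("pinL",163,387,.041),("pinR",195,412,.041),("t1",65,478,.019),("t2",92,500,.019),("putty",140,220,.01),("off",648,335,.01)]:
    print(n,np.round(ray(d,270+u/4.4,130+v/4.4,z),4))
for n,u,v,z in [("trayC1",190,281,.024),("C2",241,249,.024),("C3",277,297,.024),("C4",223,332,.024)]: print(n,np.round(ray(d,u,v,z),4))
for n,u,v in [("boxfar1",305,240),("boxfar2",500,248),("boxnear",297,350),("boxnearR",515,370)]: print(n,np.round(ray(d,u,v,.165),3))
# region height map over press/box area from both cameras
P=np.vstack([w.reshape(-1,3),ws.reshape(-1,3)]); P=P[~np.isnan(P[:,0])]
for x0 in np.arange(.1,.75,.05):
    print(round(x0,2),[ int(1000*np.max(q)) if len(q:=P[(abs(P[:,0]-x0-.025)<.025)&(abs(P[:,1]-y-.025)<.025),2]) else -1 for y in np.arange(-.2,.6,.05)])
E
```

```text
hub [0.479  0.0853 0.06  ]
knob [0.4435 0.0638 0.102 ]
b1 [0.5219 0.2012 0.052 ]
b2 [0.5152 0.1443 0.052 ]
b3 [0.45   0.1536 0.052 ]
b4 [0.4577 0.2078 0.052 ]
pinL [0.5016 0.2306 0.041 ]
pinR [0.4818 0.2303 0.041 ]
t1 [0.5067 0.2857 0.019 ]
t2 [0.4898 0.2852 0.019 ]
putty [0.6041 0.1438 0.01  ]
off [0.3839 0.0218 0.01  ]
trayC1 [0.5513 0.477  0.024 ]
C2 [0.543  0.3655 0.024 ]
C3 [0.4205 0.3842 0.024 ]
C4 [0.4334 0.4929 0.024 ]
boxfar1 [0.403 0.338 0.165]
boxfar2 [0.193 0.136 0.165]
boxnear [0.287 0.467 0.165]
boxnearR [0.086 0.289 0.165]
0.1 [3, 14, 460, 356, 462, 456, 313, 166, 167, 168, 166, 164, -743, -1, -1, -1]
0.15 [-3, 550, 552, 553, 554, 413, 165, 166, 168, 168, 168, 166, 76, -1, -1, -1]
0.2 [-1, 550, -1, 3, 4, 3, 165, 167, 166, 168, 168, 166, 167, 76, -1, -1]
0.25 [-1, -1, 3, 3, 3, 4, 3, 166, 166, 167, 166, 166, 166, 166, 14, -1]
0.3 [-1, 3, 4, 4, 4, 4, 3, 3, 165, 166, 167, 167, 166, 165, 17, 18]
0.35 [3, 15, 15, 9, 15, 13, 13, 12, 4, 167, 166, 166, 165, 21, 21, 15]
0.4 [4, 15, 15, 4, 93, 103, 44, 12, 4, 4, 166, 165, 27, 26, 22, 4]
0.45 [4, 14, 13, 3, 55, 103, 61, 57, 55, 22, 4, 27, 8, 27, 4, 5]
0.5 [4, 4, 262, 3, 45, 48, 57, 57, 53, 22, 4, 28, 8, 27, 4, 96]
0.55 [272, 273, 272, 262, 4, 4, 27, 40, 46, 39, 4, 27, 27, 27, 77, 96]
0.6 [273, 273, 273, 262, 261, 4, 28, 47, 75, 75, 4, 4, 34, 34, 4, 4]
0.65 [273, 273, 272, 272, 262, 3, 3, 41, 102, 117, 90, 35, 34, 101, 233, 229]
0.7 [273, 273, 273, 273, 272, 3, 3, 3, 111, 117, 109, 34, 34, 97, 233, 229]
```

```bash
cat >> h.py <<'E'
def go(s,P,yawdeg):
    y=s["tool_rot"][2]; c,n=np.cos(y),np.sin(y); D=np.array(P)-s["position"]
    t=np.array([c*D[0]+n*D[1], n*D[0]-c*D[1], -D[2]])
    tw=-(yawdeg-np.degrees(y)); return np.round(t,4),round((tw+180)%360-180,1)
E
python3 - <<'E'
from h import *
from cell import readout
print(go(readout.observe(),[0.4435,0.0638,0.15],82.2))
E
```

```text
(array([ 0.439 , -0.5351,  0.0806]), np.float64(-62.5))
```

Request:
arm_command(
  targets=[
    {"gripper":1,"translation":[0.439,-0.535,0.03],"twist":-62.5},
    {"gripper":1,"translation":[0.439,-0.535,0.03],"twist":-62.5},
    {"gripper":1,"translation":[0.439,-0.535,0.03],"twist":-62.5},
    {"gripper":1,"translation":[0.439,-0.535,0.03],"twist":-62.5},
    {"gripper":1,"translation":[0.439,-0.535,0.03],"twist":-62.5},
    {"gripper":1,"translation":[0.439,-0.535,0.03],"twist":-62.5},
    {"gripper":1,"translation":[0.439,-0.535,0.03],"twist":-62.5},
    {"gripper":1,"translation":[0.439,-0.535,0.03],"twist":-62.5},
  ],
)

```text
time: 0.77
position: [0.3228, -0.2729, 0.2167]
tool_rot: [-3.141, -0.0, 1.349]
contact_force: [1.5, 0.2, 0.1]
opening: 0.0853
gripper_force: 0.0
```

Run:
```python
from h import *
from cell import readout
s=readout.observe();print(s["time"],s["position"],s["tool_rot"],go(s,[0.4435,0.0638,0.18],82.2))
```

```text
0.7667 [ 0.32276344 -0.27285937  0.21668336] [-3.14148499e+00 -1.68939867e-04  1.34932291e+00] (array([0.355 , 0.0438, 0.0367]), np.float64(-4.9))
```

Request:
arm_command(
  targets=[
    {"gripper":1,"translation":[0.34,0.042,0.036],"twist":-4},
    {"gripper":1,"translation":[0.34,0.042,0.036],"twist":-4},
    {"gripper":1,"translation":[0.34,0.042,0.036],"twist":-4},
    {"gripper":1,"translation":[0.34,0.042,0.036],"twist":-4},
    {"gripper":1,"translation":[0.34,0.042,0.036],"twist":-4},
    {"gripper":1,"translation":[0.34,0.042,0.036],"twist":-4},
    {"gripper":1,"translation":[0.34,0.042,0.036],"twist":-4},
    {"gripper":1,"translation":[0.34,0.042,0.036],"twist":-4},
  ],
)

```text
time: 1.43
position: [0.4365, 0.0388, 0.1818]
tool_rot: [3.142, 0.0, 1.414]
contact_force: [1.0, -0.6, 0.8]
opening: 0.0855
gripper_force: 0.0
```

Request:
arm_command(
  targets=[
    {"gripper":1,"translation":[0.0,0.0,0.0],"twist":0},
    {"gripper":1,"translation":[0.0,0.0,0.0],"twist":0},
    {"gripper":1,"translation":[0.0,0.0,0.0],"twist":0},
  ],
)

```text
time: 1.68
position: [0.4358, 0.0366, 0.1817]
tool_rot: [-3.14, 0.0, 1.415]
contact_force: [0.6, 0.2, -0.6]
opening: 0.0852
gripper_force: 0.0
```

Run:
```python
from h import *
from cell import readout,cams
from scipy.spatial.transform import Rotation as R
s=readout.observe();d=cams.get_image("wrist")
print(s["time"],s["position"],s["tool_rot"],s["contact_force"],go(s,[0.4435,0.0638,0.18],82.2))
T=np.eye(4);T[:3,:3]=R.from_euler("xyz",s["tool_rot"]).as_matrix();T[:3,3]=s["position"]
d["camera_from_world"]=np.linalg.inv(T@d["T_tool_cam"]); np.savez("w1.npz",**d)
cv2.imwrite("pics/w1.png",cv2.resize(d["color"][:,:,::-1],(784,588)))
```

```text
1.6833 [0.43584139 0.03664442 0.1817178 ] [-3.14041811e+00  4.81110699e-04  1.41492505e+00] [ 0.56846525  0.22819781 -0.57961724] (array([0.028 , 0.0034, 0.0017]), np.float64(-1.1))
```

View pics/w1.png

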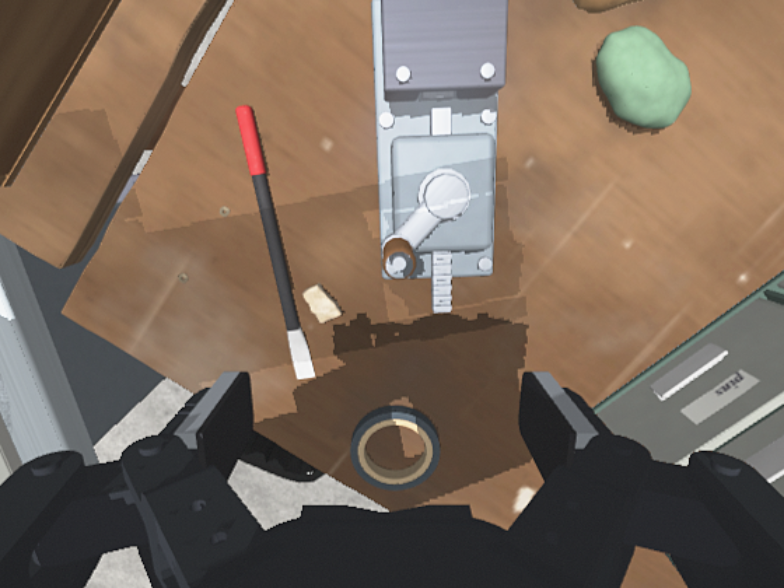

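The wrist view shows the hub top at (445,195), the knob's metal top centre at (398,264), and the bore block top's rear corners at (383,87) and (506,87). The press axis runs nearly vertically in the image.

Run:
```python
from h import *
d=dict(np.load("w1.npz"))
for n,u,v,z in [("hub",445,195,.06),("knob",398,264,.102),("g1",394,136,.046),("g2",493,134,.046),("g3",491,248,.046),("g4",393,250,.046),("b1",385,83,.052),("b2",505,89,.052),("bb1",403,74,.053),("bb2",488,71,.053)]:
    print(n,np.round(ray(d,u/1.4,v/1.4,z),4))
w=cloud(d)
for u,v in [(445,195),(440,200),(430,150)]: print(w[int(v/1.4),int(u/1.4)])
```

```text
hub [0.4789 0.0868 0.06  ]
knob [0.4466 0.06   0.102 ]
g1 [0.4552 0.1237 0.046 ]
g2 [0.5123 0.1159 0.046 ]
g3 [0.505  0.0493 0.046 ]
g4 [0.4446 0.0576 0.046 ]
b1 [0.4543 0.1515 0.052 ]
b2 [0.5196 0.1381 0.052 ]
bb1 [0.4647 0.1542 0.053 ]
bb2 [0.5109 0.1485 0.053 ]
[0.47832921 0.0871141  0.05940952]
[0.47560754 0.08518599 0.05990138]
[0.4747466  0.11290065 0.04700874]
```

Request:
arm_command(
  targets=[
    {"gripper":1,"translation":[0.025,0.007,0.04],"twist":0},
    {"gripper":0.7,"translation":[0.025,0.007,0.08],"twist":0},
    {"gripper":0.6,"translation":[0.025,0.007,0.113],"twist":0},
    {"gripper":0.5,"translation":[0.025,0.007,0.113],"twist":0},
    {"gripper":0,"translation":[0.025,0.007,0.113],"twist":0},
    {"gripper":0,"translation":[0.025,0.007,0.113],"twist":0},
    {"gripper":0,"translation":[0.025,0.007,0.113],"twist":0},
    {"gripper":0,"translation":[0.025,0.007,0.113],"twist":0},
  ],
  squeeze=25,
)

```text
time: 2.4
position: [0.4482, 0.0597, 0.0712]
tool_rot: [3.138, -0.001, 1.413]
contact_force: [-1.6, -1.6, 2.3]
opening: 0.0165
gripper_force: 24.9
```

Request:
arm_command(
  targets=[
    {"gripper":0,"translation":[0,0,0],"twist":0},
    {"gripper":0,"translation":[0,0,0],"twist":0},
    {"gripper":0,"translation":[0,0,0],"twist":0},
    {"gripper":0,"translation":[0,0,0],"twist":0},
  ],
)

```text
time: 2.73
position: [0.4481, 0.06, 0.0711]
tool_rot: [3.139, -0.0, 1.414]
contact_force: [-3.0, -3.5, 11.5]
opening: 0.0165
gripper_force: 25.7
```

```bash
cat > tab.py <<'E'
import numpy as np,sys
a0=float(sys.argv[1]); r=42
for c in sys.argv[2:]:
    st,n=map(float,c.split(","))
    P=lambda a:r*np.array([np.cos(np.radians(a)),np.sin(np.radians(a))])
    print(a0,[list(map(float,np.round((P(a0+st*k)-P(a0))/1000,3))) for k in range(1,int(n)+1)]); a0+=st*n
print(a0)
E
python3 tab.py -139.6 20,8 20,8 15,8 15,8 15,8 15,8 15,8 15,8 15,8
```

```text
-139.6 [[0.011, -0.009], [0.025, -0.014], [0.04, -0.014], [0.053, -0.009], [0.064, 0.0], [0.072, 0.013], [0.074, 0.028], [0.071, 0.042]]
20.400000000000006 [[-0.007, 0.013], [-0.019, 0.022], [-0.032, 0.027], [-0.047, 0.027], [-0.061, 0.022], [-0.072, 0.012], [-0.079, -0.001], [-0.081, -0.015]]
180.4 [[0.002, -0.011], [0.006, -0.021], [0.013, -0.03], [0.021, -0.036], [0.031, -0.04], [0.042, -0.042], [0.053, -0.04], [0.063, -0.036]]
300.4 [[0.009, 0.007], [0.015, 0.015], [0.019, 0.026], [0.021, 0.037], [0.019, 0.047], [0.015, 0.057], [0.008, 0.066], [-0.001, 0.073]]
420.4 [[-0.01, 0.004], [-0.021, 0.005], [-0.032, 0.004], [-0.042, -0.0], [-0.051, -0.007], [-0.057, -0.016], [-0.061, -0.026], [-0.063, -0.037]]
540.4 [[0.002, -0.011], [0.006, -0.021], [0.013, -0.03], [0.021, -0.036], [0.031, -0.04], [0.042, -0.042], [0.053, -0.04], [0.063, -0.036]]
660.4 [[0.009, 0.007], [0.015, 0.015], [0.019, 0.026], [0.021, 0.037], [0.019, 0.047], [0.015, 0.057], [0.008, 0.066], [-0.001, 0.073]]
780.4 [[-0.01, 0.004], [-0.021, 0.005], [-0.032, 0.004], [-0.042, -0.0], [-0.051, -0.007], [-0.057, -0.016], [-0.061, -0.026], [-0.063, -0.037]]
900.4 [[0.002, -0.011], [0.006, -0.021], [0.013, -0.03], [0.021, -0.036], [0.031, -0.04], [0.042, -0.042], [0.053, -0.04], [0.063, -0.036]]
1020.4
```

Request:
arm_command(
  targets=[
    {"gripper":0,"translation":[0.011,-0.009,-0.003],"twist":0},
    {"gripper":0,"translation":[0.025,-0.014,-0.003],"twist":0},
    {"gripper":0,"translation":[0.04,-0.014,-0.003],"twist":0},
    {"gripper":0,"translation":[0.053,-0.009,-0.003],"twist":0},
    {"gripper":0,"translation":[0.064,0.0,-0.003],"twist":0},
    {"gripper":0,"translation":[0.072,0.013,-0.003],"twist":0},
    {"gripper":0,"translation":[0.074,0.028,-0.003],"twist":0},
    {"gripper":0,"translation":[0.071,0.042,-0.003],"twist":0},
  ],
)

```text
time: 3.4
position: [0.5002, 0.1244, 0.0723]
tool_rot: [-3.141, 0.0, 1.415]
contact_force: [-2.0, -4.7, -9.9]
opening: 0.0165
gripper_force: 26.9
```

Request:
arm_command(
  targets=[
    {"gripper":0,"translation":[-0.007,0.013,0.001],"twist":0},
    {"gripper":0,"translation":[-0.019,0.022,0.001],"twist":0},
    {"gripper":0,"translation":[-0.032,0.027,0.001],"twist":0},
    {"gripper":0,"translation":[-0.047,0.027,0.001],"twist":0},
    {"gripper":0,"translation":[-0.061,0.022,0.001],"twist":0},
    {"gripper":0,"translation":[-0.072,0.012,0.001],"twist":0},
    {"gripper":0,"translation":[-0.079,-0.001,0.001],"twist":0},
    {"gripper":0,"translation":[-0.081,-0.015,0.001],"twist":0},
  ],
)

```text
time: 4.07
position: [0.4758, 0.0461, 0.0723]
tool_rot: [3.134, -0.003, 1.412]
contact_force: [9.6, 1.1, -14.3]
opening: 0.0159
gripper_force: 26.5
```

Request:
arm_command(
  targets=[
    {"gripper":0,"translation":[0.002,-0.011,0],"twist":0},
    {"gripper":0,"translation":[0.006,-0.021,0],"twist":0},
    {"gripper":0,"translation":[0.013,-0.03,0],"twist":0},
    {"gripper":0,"translation":[0.021,-0.036,0],"twist":0},
    {"gripper":0,"translation":[0.031,-0.04,0],"twist":0},
    {"gripper":0,"translation":[0.042,-0.042,0],"twist":0},
    {"gripper":0,"translation":[0.053,-0.04,0],"twist":0},
    {"gripper":0,"translation":[0.063,-0.036,0],"twist":0},
  ],
)

```text
time: 4.73
position: [0.4453, 0.1134, 0.0719]
tool_rot: [-3.139, 0.002, 1.414]
contact_force: [-5.1, -8.3, 6.3]
opening: 0.016
gripper_force: 28.2
```

Request:
arm_command(
  targets=[
    {"gripper":0,"translation":[0.009,0.007,0],"twist":0},
    {"gripper":0,"translation":[0.015,0.015,0],"twist":0},
    {"gripper":0,"translation":[0.019,0.026,0],"twist":0},
    {"gripper":0,"translation":[0.021,0.037,0],"twist":0},
    {"gripper":0,"translation":[0.019,0.047,0],"twist":0},
    {"gripper":0,"translation":[0.015,0.057,0],"twist":0},
    {"gripper":0,"translation":[0.008,0.066,0],"twist":0},
    {"gripper":0,"translation":[-0.001,0.073,0],"twist":0},
  ],
)

```text
time: 5.4
position: [0.5186, 0.1023, 0.072]
tool_rot: [-3.14, -0.001, 1.413]
contact_force: [-8.8, 6.1, 4.3]
opening: 0.016
gripper_force: 28.3
```

Request:
arm_command(
  targets=[
    {"gripper":0,"translation":[-0.01,0.004,0],"twist":0},
    {"gripper":0,"translation":[-0.021,0.005,0],"twist":0},
    {"gripper":0,"translation":[-0.032,0.004,0],"twist":0},
    {"gripper":0,"translation":[-0.042,0,0],"twist":0},
    {"gripper":0,"translation":[-0.051,-0.007,0],"twist":0},
    {"gripper":0,"translation":[-0.057,-0.016,0],"twist":0},
    {"gripper":0,"translation":[-0.061,-0.026,0],"twist":0},
    {"gripper":0,"translation":[-0.063,-0.037,0],"twist":0},
  ],
)

```text
time: 6.07
position: [0.4735, 0.0458, 0.0721]
tool_rot: [3.139, -0.002, 1.412]
contact_force: [2.8, 14.6, -5.8]
opening: 0.0164
gripper_force: 27.2
```

Request:
arm_command(
  targets=[
    {"gripper":0,"translation":[0,0,0],"twist":0},
    {"gripper":0,"translation":[0,0,0],"twist":0},
  ],
)

```text
time: 6.23
position: [0.4733, 0.046, 0.0721]
tool_rot: [3.139, -0.002, 1.413]
contact_force: [0.7, 8.2, -6.0]
opening: 0.0161
gripper_force: 27.3
```

Run:
```python
from h import *
from cell import cams
d=cams.get_image("scene"); np.savez("scene1.npz",**d)
im=d["color"][130:260,270:450,::-1]; cv2.imwrite("pics/crop2.png",cv2.resize(im,None,fx=4.4,fy=4.4,interpolation=cv2.INTER_CUBIC))
```

```text
(no output)
```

View pics/crop2.png

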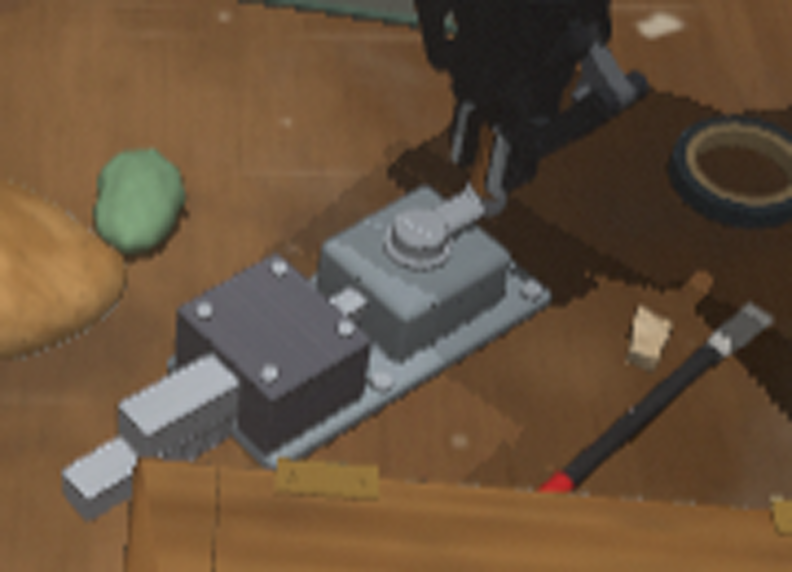

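The pin now sticks out much further, with its front top edge running from crop (120,408) to about (138,432). I'll compute how far.

Run:
```python
from h import *
d=dict(np.load("scene1.npz"))
A=ray(d,270+163/4.4,130+387/4.4,.041); B=ray(d,270+120/4.4,130+408/4.4,.041); C=ray(d,270+138/4.4,130+434/4.4,.041)
print(A,B,C,np.linalg.norm(A-B))
print([ray(d,270+u/4.4,130+v/4.4,.041) for u,v in [(238,381),(205,355)]])
```

```text
[0.50158865 0.23056549 0.041     ] [0.50608563 0.25284254 0.041     ] [0.49023103 0.25721531 0.041     ] 0.022726412287316724
[array([0.48110954, 0.20375265, 0.041     ]), array([0.50185944, 0.20357647, 0.041     ])]
```

Request:
arm_command(
  targets=[
    {"gripper":0,"translation":[0.002,-0.005,0],"twist":0},
    {"gripper":0,"translation":[0.003,-0.011,0],"twist":0},
    {"gripper":0,"translation":[0.005,-0.017,0],"twist":0},
  ],
)

```text
time: 6.53
position: [0.4569, 0.0523, 0.072]
tool_rot: [3.14, -0.0, 1.413]
contact_force: [-1.0, -1.9, 4.2]
opening: 0.016
gripper_force: 28.0
```

Request:
arm_command(
  targets=[
    {"gripper":0,"translation":[0.003,-0.004,0],"twist":0},
    {"gripper":0,"translation":[0.006,-0.009,0],"twist":0},
  ],
)

```text
time: 6.7
position: [0.448, 0.0598, 0.0719]
tool_rot: [3.141, 0.0, 1.413]
contact_force: [-1.8, -2.5, 8.2]
opening: 0.0163
gripper_force: 28.3
```

Request:
arm_command(
  targets=[
    {"gripper":0.6,"translation":[0,0,0],"twist":0},
    {"gripper":0.6,"translation":[0,0,0],"twist":0},
    {"gripper":0.6,"translation":[0,0,0],"twist":0},
    {"gripper":0.6,"translation":[0,0,-0.04],"twist":0},
    {"gripper":0.6,"translation":[0,0,-0.08],"twist":0},
    {"gripper":0.6,"translation":[0.04,0.006,-0.09],"twist":0},
    {"gripper":0.6,"translation":[0.08,0.012,-0.09],"twist":0},
    {"gripper":0.6,"translation":[0.12,0.018,-0.09],"twist":0},
  ],
)

```text
time: 7.37
position: [0.4867, 0.1772, 0.163]
tool_rot: [3.138, -0.002, 1.411]
contact_force: [1.2, -0.3, -0.1]
opening: 0.0512
gripper_force: 0.0
```

Request:
arm_command(
  targets=[
    {"gripper":0.6,"translation":[0.02,0.003,0],"twist":0},
    {"gripper":0.6,"translation":[0.02,0.003,0],"twist":0},
    {"gripper":0.6,"translation":[0.02,0.003,0],"twist":0},
    {"gripper":0.6,"translation":[0.02,0.003,0],"twist":0},
  ],
)

```text
time: 7.7
position: [0.4904, 0.1945, 0.1607]
tool_rot: [-3.141, 0.001, 1.414]
contact_force: [0.5, 0.4, -0.7]
opening: 0.0513
gripper_force: 0.0
```

Run:
```python
from h import *
from cell import readout,cams
from scipy.spatial.transform import Rotation as R
s=readout.observe();d=cams.get_image("wrist")
print(s["time"],s["position"],s["tool_rot"],s["contact_force"])
T=np.eye(4);T[:3,:3]=R.from_euler("xyz",s["tool_rot"]).as_matrix();T[:3,3]=s["position"]
d["camera_from_world"]=np.linalg.inv(T@d["T_tool_cam"]); np.savez("w2.npz",**d)
cv2.imwrite("pics/w2.png",cv2.resize(d["color"][:,:,::-1],(784,588)))
```

```text
7.7 [0.49043374 0.19451915 0.16070891] [-3.14073116e+00  6.20307250e-04  1.41378925e+00] [ 0.46730558  0.37391856 -0.69013071]
```

View pics/w2.png

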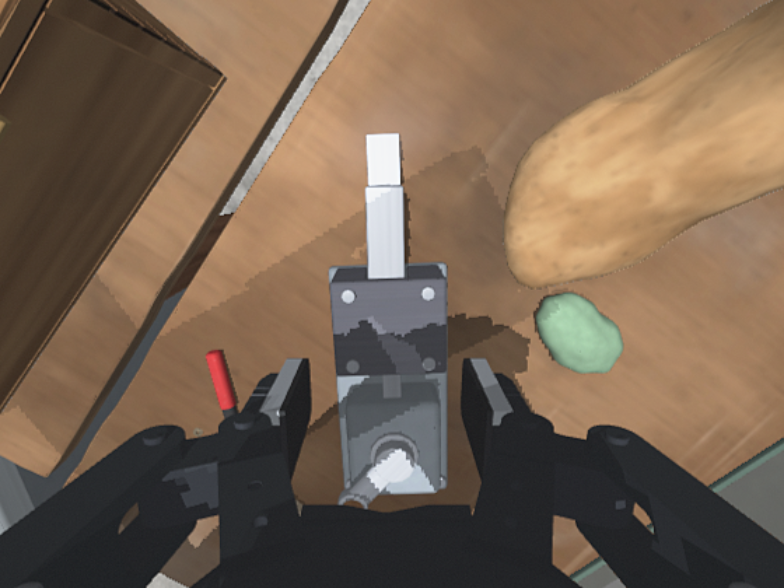

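The wrist view shows the pin's top with its front corners at (366,186) and (403,186), meeting the block at (368,277) and (405,277). The tongue end is at (366,135) and (399,135).

Run:
```python
from h import *
d=dict(np.load("w2.npz"))
for n,u,v,z in [("f1",366,186,.041),("f2",403,186,.041),("r1",369,277,.041),("r2",405,277,.041),("t1",366,135,.019),("t2",399,135,.019),("b1",331,281,.052),("b2",447,279,.052),("b3",336,374,.052),("b4",446,372,.052),("boxc",224,76,.165),("boxc2",52,473,.165)]:
    print(n,np.round(ray(d,u/1.4,v/1.4,z),4))
from cell import readout
for P in [(.5022,.2435,.10)]: print(go(readout.observe(),P,82.5))
```

```text
f1 [0.4898 0.2567 0.041 ]
f2 [0.5105 0.2534 0.041 ]
r1 [0.4827 0.2044 0.041 ]
r2 [0.504 0.201 0.041]
t1 [0.4938 0.2851 0.019 ]
t2 [0.5131 0.282  0.019 ]
b1 [0.4616 0.208  0.052 ]
b2 [0.5275 0.1987 0.052 ]
b3 [0.4536 0.1501 0.052 ]
b4 [0.52  0.141 0.052]
boxc [0.4615 0.2959 0.165 ]
boxc2 [0.3674 0.1791 0.165 ]
(array([0.0506, 0.0039, 0.0607]), np.float64(-1.5))
```

Run:
```python
from h import *
from cell import readout
d=dict(np.load("w2.npz")); w=cloud(d)
for u,v in [(215,76),(224,76),(100,100),(150,150),(20,350),(120,20)]: print(np.round(w[int(v/1.4),int(u/1.4)],3))
print(go(readout.observe(),[.497,.230,.05],82.6))
```

```text
[0.414 0.33  0.023]
[0.415 0.333 0.006]
[0.391 0.309 0.104]
[0.374 0.295 0.04 ]
[0.255 0.191 0.037]
[0.416 0.33  0.12 ]
(array([0.0365, 0.0009, 0.1107]), np.float64(-1.6))
```

Request:
arm_command(
  targets=[
    {"gripper":0.6,"translation":[0.036,0.001,0.03],"twist":-1.6},
    {"gripper":0.6,"translation":[0.036,0.001,0.07],"twist":-1.6},
    {"gripper":0.6,"translation":[0.036,0.001,0.11],"twist":-1.6},
    {"gripper":0.6,"translation":[0.036,0.001,0.135],"twist":-1.6},
    {"gripper":0.6,"translation":[0.036,0.001,0.147],"twist":-1.6},
    {"gripper":0.6,"translation":[0.036,0.001,0.147],"twist":-1.6},
    {"gripper":0.6,"translation":[0.036,0.001,0.147],"twist":-1.6},
  ],
)

```text
time: 8.33
position: [0.4977, 0.2297, 0.0144]
tool_rot: [-3.141, 0.0, 1.44]
contact_force: [0.0, 0.3, 0.1]
opening: 0.0513
gripper_force: 0.0
```

Request:
arm_command(
  targets=[
    {"gripper":0.35,"translation":[0,0,0],"twist":0},
    {"gripper":0.3,"translation":[0,0,0],"twist":0},
    {"gripper":0,"translation":[0,0,0],"twist":0},
    {"gripper":0,"translation":[0,0,0],"twist":0},
    {"gripper":0,"translation":[0,0,0],"twist":0},
    {"gripper":0,"translation":[0,0,0],"twist":0},
  ],
  squeeze=40,
)

```text
time: 8.83
position: [0.4972, 0.2307, 0.016]
tool_rot: [3.141, -0.001, 1.441]
contact_force: [-4.8, 0.4, 9.3]
opening: 0.0211
gripper_force: 39.0
```

Request:
arm_command(
  targets=[
    {"gripper":0,"translation":[0.001,0,-0.001],"twist":0},
    {"gripper":0,"translation":[0.003,0,-0.001],"twist":0},
    {"gripper":0,"translation":[0.005,0,-0.001],"twist":0},
  ],
)

```text
time: 9.08
position: [0.4976, 0.2346, 0.016]
tool_rot: [-3.141, 0.002, 1.442]
contact_force: [-4.5, -9.4, 9.5]
opening: 0.0215
gripper_force: 40.3
```

Request:
arm_command(
  targets=[
    {"gripper":0,"translation":[0.003,-0.001,-0.001],"twist":0},
    {"gripper":0,"translation":[0.006,-0.001,-0.001],"twist":0},
    {"gripper":0,"translation":[0.009,-0.001,-0.001],"twist":0},
    {"gripper":0,"translation":[0.012,-0.001,-0.001],"twist":0},
  ],
)

```text
time: 9.42
position: [0.4991, 0.2479, 0.0162]
tool_rot: [3.141, -0.0, 1.442]
contact_force: [-0.8, -0.6, -1.0]
opening: 0.0215
gripper_force: 38.7
```

Drawing freely. I'll draw about 30 mm more to clear the bore, then lift.

Request:
arm_command(
  targets=[
    {"gripper":0,"translation":[0.008,0,0],"twist":0},
    {"gripper":0,"translation":[0.016,0,0],"twist":0},
    {"gripper":0,"translation":[0.024,0,0],"twist":0},
    {"gripper":0,"translation":[0.032,0,0],"twist":0},
    {"gripper":0,"translation":[0.032,0,-0.01],"twist":0},
    {"gripper":0,"translation":[0.032,0,-0.03],"twist":0},
    {"gripper":0,"translation":[0.032,0,-0.06],"twist":0},
    {"gripper":0,"translation":[0.032,0,-0.06],"twist":0},
  ],
)

```text
time: 10.08
position: [0.5059, 0.2811, 0.081]
tool_rot: [3.135, -0.005, 1.442]
contact_force: [1.1, -0.5, -1.0]
opening: 0.0214
gripper_force: 38.8
```

Run:
```python
from h import *
from cell import readout,cams
d=cams.get_image("scene"); cv2.imwrite("pics/s3.png",cv2.resize(d["color"][130:340,170:450,::-1],None,fx=2.8,fy=2.8))
s=readout.observe(); print(s["position"],s["opening"])
print("above tray",go(s,[.487,.430-.01,.10],82.6))
```

```text
[0.50517111 0.28064642 0.0793374 ] 0.021097953052772494
above tray (array([ 0.1359, -0.0359, -0.0207]), np.float64(0.0))
```

View pics/s3.png

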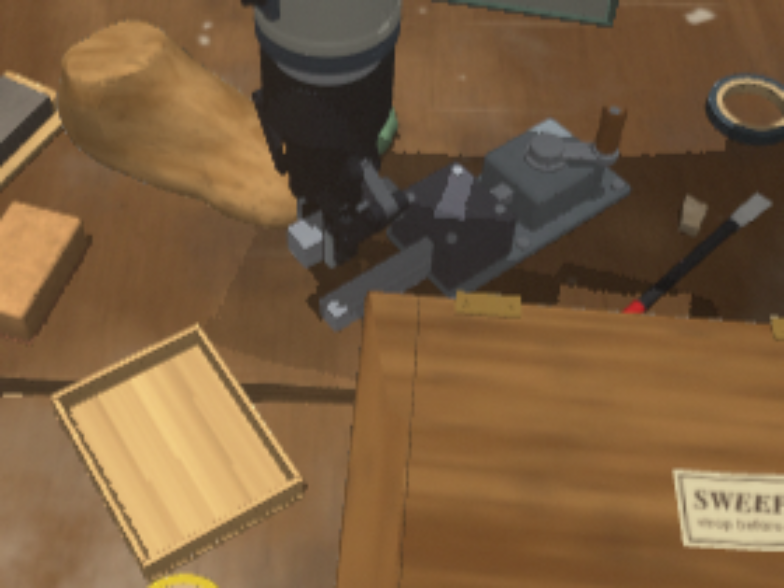

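The pin is out of the press and held, with its end visible at about (308,240) in the crop. The tray's top corners read (53,400), (197,327), (303,487) and (150,570) in the crop, so I'll recompute the tray pose.

Run:
```python
from h import *
from cell import readout
d=dict(np.load("scene0.npz"))
c=np.array([ray(d,170+u/2.8,130+v/2.8,.024) for u,v in [(53,400),(197,327),(303,487),(150,570)]]);print(c.round(4))
for i in range(4): e=c[(i+1)%4]-c[i]; print(np.linalg.norm(e).round(4),np.degrees(np.arctan2(e[1],e[0])).round(1))
m=c.mean(0); print(m); s=readout.observe()
yaw=np.radians(82.6); P=m[:2]+.015*np.array([np.cos(yaw),np.sin(yaw)])
print(P,go(s,[*P,.08],82.6))
```

```text
[[0.5668 0.4685 0.024 ]
 [0.5478 0.3632 0.024 ]
 [0.4091 0.3917 0.024 ]
 [0.4306 0.4939 0.024 ]]
0.1071 -100.2
0.1416 168.4
0.1044 78.1
0.1386 -10.5
[0.48860247 0.42931088 0.024     ]
[0.49053441 0.44418595] (array([ 0.1603, -0.0356, -0.0007]), np.float64(0.0))
```

Request:
arm_command(
  targets=[
    {"gripper":0,"translation":[0.03,-0.006,-0.015],"twist":0},
    {"gripper":0,"translation":[0.06,-0.012,-0.02],"twist":1},
    {"gripper":0,"translation":[0.09,-0.02,-0.02],"twist":2},
    {"gripper":0,"translation":[0.125,-0.028,-0.02],"twist":3.4},
    {"gripper":0,"translation":[0.16,-0.035,-0.01],"twist":3.4},
    {"gripper":0,"translation":[0.16,-0.035,0.01],"twist":3.4},
    {"gripper":0,"translation":[0.16,-0.035,0.03],"twist":3.4},
    {"gripper":0,"translation":[0.16,-0.035,0.03],"twist":3.4},
  ],
)

```text
time: 10.8
position: [0.4859, 0.441, 0.0417]
tool_rot: [-3.137, 0.005, 1.383]
contact_force: [-1.7, -1.4, -2.0]
opening: 0.022
gripper_force: 38.8
```

Run:
```python
from h import *
from cell import readout
s=readout.observe(); print(s["position"],s["tool_rot"],s["contact_force"],s["opening"],go(s,[.4914,.444,.007],79.2))
```

```text
[0.48594424 0.44102403 0.04165592] [-3.13726018  0.00548077  1.38349147] [-1.72543388 -1.37694362 -1.9696027 ] 0.022032153279036914 (array([0.0039, 0.0048, 0.0347]), np.float64(0.1))
```

Request:
arm_command(
  targets=[
    {"gripper":0,"translation":[0.002,0.003,0.015],"twist":0},
    {"gripper":0,"translation":[0.002,0.003,0.024],"twist":0},
    {"gripper":0,"translation":[0.002,0.003,0.031],"twist":0},
    {"gripper":0,"translation":[0.002,0.003,0.036],"twist":0},
    {"gripper":0,"translation":[0.002,0.003,0.036],"twist":0},
  ],
)

```text
time: 11.22
position: [0.4916, 0.443, 0.0093]
tool_rot: [-3.141, 0.001, 1.382]
contact_force: [0.1, -1.2, -1.0]
opening: 0.0215
gripper_force: 38.9
```

Request:
arm_command(
  targets=[
    {"gripper":0,"translation":[0,0,0.002],"twist":0},
    {"gripper":0,"translation":[0,0,0.004],"twist":0},
    {"gripper":0,"translation":[0,0,0.004],"twist":0},
  ],
)

```text
time: 11.47
position: [0.4922, 0.4438, 0.0063]
tool_rot: [3.141, -0.0, 1.382]
contact_force: [-0.0, 0.4, -0.7]
opening: 0.0214
gripper_force: 38.9
```

Request:
arm_command(
  targets=[
    {"gripper":0.35,"translation":[0,0,0],"twist":0},
    {"gripper":0.5,"translation":[0,0,0],"twist":0},
    {"gripper":0.5,"translation":[0,0,0],"twist":0},
    {"gripper":0.5,"translation":[0,0,0],"twist":0},
    {"gripper":0.5,"translation":[0,0,-0.03],"twist":0},
    {"gripper":0.5,"translation":[0,0,-0.07],"twist":0},
    {"gripper":0.5,"translation":[0,0,-0.11],"twist":0},
    {"gripper":0.5,"translation":[-0.03,0,-0.15],"twist":0},
  ],
)

```text
time: 12.13
position: [0.4889, 0.4227, 0.1526]
tool_rot: [3.139, -0.005, 1.384]
contact_force: [1.3, -0.3, 1.7]
opening: 0.0425
gripper_force: 0.0
```

Request:
arm_command(
  targets=[
    {"gripper":0.5,"translation":[-0.05,0,-0.05],"twist":0},
    {"gripper":0.5,"translation":[-0.05,0,-0.05],"twist":0},
    {"gripper":0.5,"translation":[-0.05,0,-0.05],"twist":0},
    {"gripper":0.5,"translation":[-0.05,0,-0.05],"twist":0},
  ],
)

```text
time: 12.47
position: [0.4788, 0.37, 0.2011]
tool_rot: [3.139, -0.003, 1.381]
contact_force: [0.1, -0.1, -0.6]
opening: 0.0426
gripper_force: 0.0
```

Run:
```python
from h import *
from cell import readout,cams
s=readout.observe(); print(s["time"],s["position"],s["contact_force"])
d=cams.get_image("scene"); cv2.imwrite("pics/s4.png",cv2.resize(d["color"][130:400,150:450,::-1],None,fx=2.2,fy=2.2))
w=cloud(d)
```

```text
12.4667 [0.47875779 0.36995116 0.20113978] [ 0.14300253 -0.13682334 -0.5717231 ]
```

View pics/s4.png

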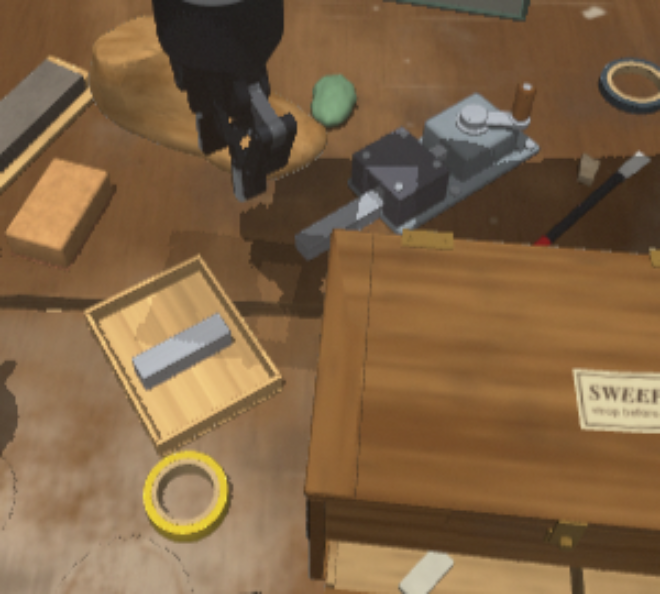

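The pin lies flat in the middle of the tray, around (183,350). The bystanders haven't moved and the gripper is clear, so I'm handing the job in.

```bash
python3 -c "
from cell import ticket; print(ticket.job_done())"
```

```text
the job is handed in; nothing more can be done
None
```

I cranked the pin free, stopped within about 0.45 turn of its letting go, drew it straight out and laid it flat in the tray; the loose things look unmoved in the last picture, and the job is handed in (12.5 s used, no verdict returned).

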